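# Make up two microbiology sampling kits

### The job

Make up the two sampling kits from the stock on the bench. The two-compartment tray gets the small round dish lying flat in its large compartment and the larger jar upright in its small compartment; the tray with the card rack gets the square plate lying flat in its wider compartment, the small vial upright in its narrower compartment, and the loose test card from the grey stand fully down in the rack's empty slot between its two neighbours. Keep everything upright as you carry it, and leave the stack of large dishes where it stands.

Things in the scene. Friction and masses are not known exactly. Their poses are not given: they have to be found in the camera images.
- dish: Loose small closed round Petri dish, clear plastic with pink agar: 60 mm diameter, 20 mm high, about 40 g, lying flat. Origin at the centre of its underside, z up.
- plate: Loose closed square plate, clear plastic with pink agar: 50 x 50 mm, 20 mm high, about 45 g, lying flat. Origin at the centre of its underside, x and y along its sides, z up.
- jar: Loose larger sample jar, white with a grey screw cap: 42 mm diameter (over the cap, its top 16 mm; 40 mm below), 62 mm high, about 80 g, upright. Origin at the centre of its underside.
- vial: Loose small vial, white with a grey cap: 26 mm diameter (over the cap, its top 14 mm; 24 mm below), 48 mm high, about 30 g, upright. Origin at the centre of its underside.
- card: Loose rigid white test card standing on edge in the grey stand: 6 mm thick (its x), 60 mm wide (its y), 66 mm high, about 35 g. Origin at the centre of its lower edge, z up along the card. It can be gripped by its two side edges (closing along its y) above the ribs and drawn straight up.
- stand: Small grey stand, fixed, 60 x 84 mm, holding the loose card at the start. Origin under its centre, on the bench; its one slot runs along y through the origin. Slot 9 mm wide, floor 4 mm above the bench, between ribs whose straight sides end 28 mm above the bench and whose 45 degree roofs (which lead a card in) peak 36 mm above the bench.
- tray2: Two-compartment aluminium tray, fixed, grey floor, 180 (x) x 110 (y) mm, rim 10 and floor 4 mm above the bench, walls 3 mm thick. Origin under its centre, on the bench. Large compartment for the dish: x -87 to +15 mm, y -52 to +52 (centre x -36, y 0); small one for the jar: x +18 to +87, y -52 to +52 (centre x +52.5, y 0).
- tray3: Rack tray, aluminium, grey floor, 180 (x) x 150 mm; rim 10, floor 4 mm high, walls 3 mm. Origin under centre, on the bench. Wider compartment (plate): x -87 to 0 mm, y -72 to 14; narrower (vial): x -87 to 0, y 18 to 72. Grey rack, slots and ribs like the stand's, along y at x 20, 44, 68: the middle is empty (centre y 0, 72 long), the others hold fixed cards, tops 70 high. Either way round fits.
- stack: Bystander to be left alone: a loose stack of four large round Petri dishes with pink agar, 90 mm diameter, 56 mm high. Origin at the centre of its underside.

How it is judged:
By the outcome, as a careful person would: the job done as asked, in the order asked, and still so for the second after the job is handed in, with the robot touching nothing.
It also fails if it takes over 141 s, if anything falls off the work surface, if the arm or the gripper's body presses on something with over 40 N, if the wrist force passes 120 N, or if a joint passes its speed limit or range.

### The arm

A 6-joint arm with a two-finger parallel gripper is mounted at the origin on the work surface. World frame = base frame: x ahead of the robot, y to its left, z up, the work surface at z = 0. Lengths are in m, angles in rad, forces in N, time in s.
With the tool pointing down it reaches from about 0.35 to 0.975 m from the base axis. Payload 4.9 kg.
Tool frame: the origin (TCP) lies midway between the tips of the shut fingers; the grasp point (between the pads) lies 19 mm behind it (ctrl.tcp_to_grasp is the distance from the TCP to the grasp point, in m); z points along the fingers, y is the line along which they close (so a half turn about z gives the same grasp; the last joint's range is limited). The gripper opens to 85 mm and grips with 20 to 120 N. Pads are 22 mm wide; open, the fingers measure 114 mm over their backs; the gripper's body (76 mm by 85 mm) begins 54 mm behind the grasp point. The pads swing forward as they close: fully open they stand 13 mm farther back than shut.
Start: joints at [0.995, 0.053, 1.613, -0, 1.476, -0.119], TCP at [0.276, 0.561, 0.231] pointing down, gripper open.
Joint ranges: [-3.01, 3.01], [-1.01, 2.22], [0.06, 2.58], [-1.02, 4.17], [0.09, 2.62], [-3.14, 3.14]. Speed limits (rad/s): [2.57, 2.57, 3.14, 3.14, 3.14, 3.14].

### API

Orientations are given as a rotation vector (axis times angle).
In Python, from station import ctrl gives the robot as it stands.
- The arm moves only by the shell command python3 jog.py 'ROWS' [FORCE]. ROWS is rows parted by semicolons, their numbers by spaces, 1 to 20 of them, each of 7 numbers: the finger opening in m, then dx, dy, dz in m, then a rotation vector rx, ry, rz in rad; each row is the pose to reach, as a shift and turn from the pose commanded when the command began, along the tool's axes at that moment; what a row does not reach only later rows make up. A row lasts 1/12 s, in which the tool goes at most 0.0417 m and 0.125 rad, less where a joint would pass 70% of its speed; a pose out of reach is approached as far as the arm can. The fingers move at their own pace and stop on an object; FORCE is the grip in N (left out, the last holds). Time passes only in rows, so rows that do not move let the fingers close. It prints the time, the measured TCP pose, the force, the opening and the grip force at its end.
- ctrl.get_obs(): the state, without advancing time (a new reading comes with each control period).
- ctrl.get_image(name): name is "side" or "top" or "wrist"; returns the picture (420x560x3 uint8, red, green, blue); there is no depth.
- ctrl.camera_params(name): a dict with "fx", "fy", "cx", "cy" (pixels), "T" (4x4, takes a point from camera to world coordinates); the wrist camera has in their place "tool_from_camera" (4x4, takes a point from camera to tool coordinates, whose origin is the TCP and whose axes are the flange's). Camera axes: x right, y down, z forward; pixel columns grow to the right and rows downward; lengths in m; the calibration is good to about 2 mm. A picture is of the moment at which its call begins: read the wrist's pose just before it. camera_params takes no time and is no camera call.
- ctrl.finish_job(): hands the job in; it is judged then, once.
The state is a dict: "t": time; "q": joint angles; "dq": joint speeds; "effort": joint torques, N m; "tool_pos": TCP position; "tool_rot": TCP orientation; "contact_force": force on the tool from outside, world axes, zero at the start; "wrist_torque": the same for the moment, N m; "opening": finger opening in m; "grip_force": force on a finger pad.
Only numpy, scipy, OpenCV 4.12 (cv2) and the standard library are available. Lean on these libraries where they do the work, as an engineer would, in place of code of your own. Each camera call takes 0.05 s, during which the arm holds its last target. There are 200 camera calls.

## Working session

There is one attempt and no reset: what is moved stays moved. The work goes in short steps, Python scripts to look and compute and a shell command to move; the robot and the scene stay as the last step left them, time stands still between calls to the robot, and variables do not carry over. Pictures are saved under pics/ and viewed, at most 16 in all, crops included, and the job is handed in when it is done.

```bash
ls; mkdir -p pics; python3 - <<'E'
from station import ctrl
import cv2,numpy as np
np.set_printoptions(precision=4,suppress=True)
for n in("top","side","wrist"):
    im=ctrl.get_image(n); cv2.imwrite(f"pics/{n}0.png",im[:,:,::-1]); print(n,ctrl.camera_params(n))
print(ctrl.get_obs()); print(ctrl.tcp_to_grasp)
E
```

```text
jog.py
pics
station.py
top {'fx': 456.2900755173235, 'fy': 456.2900755173235, 'cx': 279.6914285069881, 'cy': 205.3714196796622, 'T': array([[ 0.0048, -0.9909,  0.1346,  0.4155],
       [-0.9999, -0.0031,  0.0132,  0.0021],
       [-0.0127, -0.1347, -0.9908,  0.9439],
       [ 0.    ,  0.    ,  0.    ,  1.    ]])}
side {'fx': 468.33561868761456, 'fy': 468.33561868761456, 'cx': 272.05290969399425, 'cy': 210.82693602256745, 'T': array([[ 0.8822, -0.3275,  0.3382,  0.1913],
       [-0.4703, -0.5807,  0.6645, -0.7183],
       [-0.0212, -0.7453, -0.6664,  0.7533],
       [ 0.    ,  0.    ,  0.    ,  1.    ]])}
wrist {'fx': 368.9513102454032, 'fy': 368.9513102454032, 'cx': 277.9903869942535, 'cy': 206.92977479860107, 'tool_from_camera': array([[-0.0006, -0.9641, -0.2657,  0.0675],
       [ 1.    , -0.0009,  0.0011,  0.0006],
       [-0.0013, -0.2657,  0.9641, -0.1431],
       [ 0.    ,  0.    ,  0.    ,  1.    ]])}
{'t': 0.15, 'q': array([ 0.995 ,  0.0532,  1.614 , -0.    ,  1.476 , -0.119 ]), 'dq': array([ 0.0001, -0.0008, -0.0031, -0.0012,  0.0015, -0.0001]), 'effort': array([ -0.0002, -39.4239, -37.0724,  -0.0001,   0.0047,  -0.    ]), 'tool_pos': array([0.2754, 0.5605, 0.2303]), 'tool_rot': array([-0.7112, -3.0595,  0.0024]), 'contact_force': array([-0.394 , -0.646 , -0.0464]), 'wrist_torque': array([ 0.0617, -0.0249,  0.0401]), 'grip_force': 0.0, 'opening': 0.08556227668137369}
0.0187
```

View pics/top0.png

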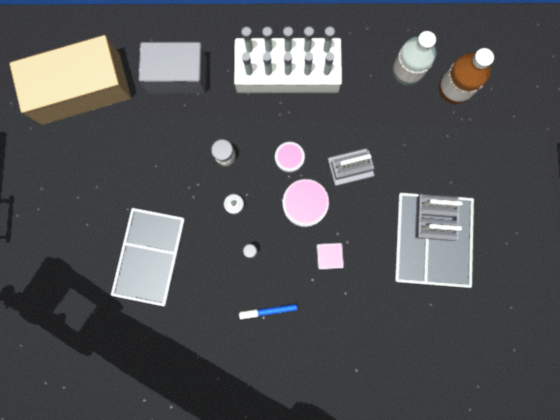

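View pics/side0.png

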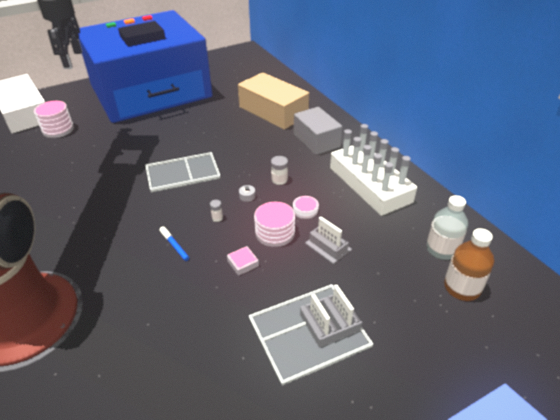

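Top view: jar (222,151), dish (290,156), stack (306,203), card stand (351,165), plate (330,256), vial (250,251), a knob (234,204), a pen (268,312), tray2 (148,257), and tray3 (436,240) with its rack toward image top. The side view agrees.

```bash
cat > h.py <<'E'
from station import ctrl
import cv2,numpy as np
from scipy.spatial.transform import Rotation as R
np.set_printoptions(precision=4,suppress=True)
def grab(n):
    o=ctrl.get_obs(); P=ctrl.camera_params(n)
    if n=="wrist":
        T=np.eye(4);T[:3,:3]=R.from_rotvec(o["tool_rot"]).as_matrix();T[:3,3]=o["tool_pos"]
        P["T"]=T@P["tool_from_camera"]
    return ctrl.get_image(n),P
def ray(P,uv,z):
    uv=np.atleast_2d(uv).astype(float)
    d=np.c_[(uv[:,0]-P["cx"])/P["fx"],(uv[:,1]-P["cy"])/P["fy"],np.ones(len(uv))]@P["T"][:3,:3].T
    o=P["T"][:3,3]; return (o+d*((z-o[2])/d[:,2])[:,None])[:,:2]
def proj(P,X):
    X=np.atleast_2d(X); c=(X-P["T"][:3,3])@P["T"][:3,:3]
    return c[:,:2]/c[:,2:]*P["fx"]+[P["cx"],P["cy"]]
def comps(mask,roi=None,amin=40):
    m=mask.astype(np.uint8)
    if roi: k=np.zeros_like(m);k[roi[1]:roi[3],roi[0]:roi[2]]=1;m*=k
    return sorted([c[:,0,:] for c in cv2.findContours(m,cv2.RETR_EXTERNAL,cv2.CHAIN_APPROX_NONE)[0] if cv2.contourArea(c)>amin],key=cv2.contourArea,reverse=True)
def rect(P,c,z):
    p=ray(P,c,z); (x,y),(w,h),a=cv2.minAreaRect((p*1000).astype(np.float32)); return np.array([x/1000,y/1000]),w,h,a
def tocmd(dxyz): # world shift to tool axes
    return R.from_rotvec(ctrl.get_obs()["tool_rot"]).inv().apply(dxyz)
E
python3 - <<'E'
from h import *
im=cv2.imread("pics/top0.png")[:,:,::-1].astype(int); P=ctrl.camera_params("top")
r,g,b=im[...,0],im[...,1],im[...,2]; br=im.max(2)
m=(br>75)
for n,roi,z in [("dish",(265,130,310,176),.02),("plate",(310,238,350,275),.02),("jarcap",(205,132,240,170),.062),("vialcap",(238,240,262,262),.048),
 ("tray2",(100,200,195,312),.01),("tray3",(385,182,490,295),.01),("stand",(322,140,380,192),.02),("stack",(275,172,335,232),.056),("knob",(218,190,248,218),.01)]:
    for c in comps(m,roi)[:1]: print(n,*rect(P,c,z), c.min(0),c.max(0))
pk=(r-g>40)&(r>150)
for c in comps(pk): print("pink",*rect(P,c,.02),c.mean(0))
wh=(im.min(2)>200)
for roi in((322,140,380,192),(410,190,470,210),(410,215,470,240)):
    for c in comps(wh,roi,10)[:2]: print("card",*rect(P,c,.07),c.min(0),c.max(0))
big=np.hstack([cv2.resize(im[130:280,100:265].astype(np.uint8)[...,::-1],None,fx=2.4,fy=2.4,interpolation=2),cv2.resize(im[130:280,320:485].astype(np.uint8)[...,::-1],None,fx=2.4,fy=2.4,interpolation=2)])
cv2.imwrite("pics/crop1.png",big)
E
```

```text
dish [ 0.6446 -0.0054] 67.9662857055664 64.33363342285156 0.12390361726284027 [274 140] [305 172]
plate [ 0.4397 -0.087 ] 53.99006271362305 56.13550567626953 0.2797808349132538 [316 242] [344 269]
jarcap [0.6416 0.1278] 58.52705383300781 44.35982894897461 26.870702743530273 [210 138] [234 166]
vialcap [0.4476 0.0729] 30.751781463623047 27.812875747680664 63.97431182861328 [242 243] [257 258]
tray2 [0.4383 0.2876] 125.64588928222656 186.96253967285156 79.33767700195312 [110 207] [184 306]
tray3 [ 0.4744 -0.3012] 158.31417846679688 187.1129608154297 85.6705093383789 [394 192] [474 288]
stand [ 0.6234 -0.1333] 65.00659942626953 92.22444915771484 14.356829643249512 [327 148] [374 186]
stack [ 0.5429 -0.0352] 94.71044921875 96.697021484375 45.027225494384766 [280 178] [329 227]
knob [0.5461 0.1113] 44.0728645324707 41.488887786865234 0.8986198902130127 [223 193] [243 214]
pink [ 0.5556 -0.0403] 81.3838119506836 71.99757385253906 71.31839752197266 [304.4041 202.3562]
pink [ 0.6445 -0.0054] 46.72624206542969 47.7185173034668 0.0790037140250206 [289.4062 155.5938]
pink [ 0.8187 -0.3853] 52.976715087890625 39.74203872680664 59.539241790771484 [469.9275  75.6522]
card [ 0.6258 -0.1332] 8.688508033752441 60.99296951293945 14.407303810119629 [340 154] [370 164]
card [ 0.5891 -0.1294] 5.72445821762085 71.08096313476562 14.36303424835205 [336 173] [371 183]
card [ 0.5417 -0.3065] 61.403602600097656 8.687030792236328 85.68647766113281 [430 199] [462 205]
card [ 0.5477 -0.3413] 3.895841121673584 19.27342987060547 0.16600286960601807 [459 198] [469 200]
card [ 0.4937 -0.3025] 60.882625579833984 8.415416717529297 85.77249145507812 [429 224] [461 230]
```

View pics/crop1.png

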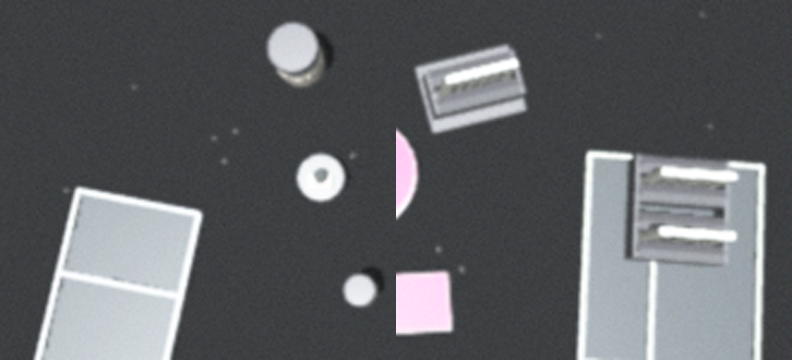

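Crop: tray2's small compartment is at its upper end (world +x). Tray3's narrow compartment is on the left (+y), and its empty slot lies between the two fixed cards. I'll refine the tray fits and work out the moves.

```bash
cat >> h.py <<'E'
def go(x,y,z,cyaw=None):
    "shift in tool axes to world TCP xyz; cyaw = world angle (deg) of closing line, mod 180"
    o=ctrl.get_obs(); M=R.from_rotvec(o["tool_rot"]); d=np.array([x,y,z])-o["tool_pos"]
    yt=M.as_matrix()[:,1]; cur=np.degrees(np.arctan2(yt[1],yt[0]))
    rz=0 if cyaw is None else -np.radians((cyaw-cur+90)%180-90)
    print("shift",M.inv().apply(d),"rz %.3f"%rz,"alt %.3f"%(rz-np.sign(rz)*np.pi),"rows",np.ceil(max(np.linalg.norm(d)/.0417,abs(rz)/.125)),"cyaw %.1f"%cur,"q",o["q"],"t",o["t"])
E
python3 - <<'E'
from h import *
im=cv2.imread("pics/top0.png")[:,:,::-1].astype(int); P=ctrl.camera_params("top")
for th in(110,140,170):
  for n,roi,z in [("tray2",(106,205,195,312),.01),("tray3",(385,182,490,295),.01)]:
    c=np.vstack(comps(im.max(2)>th,roi,20)); print(th,n,*rect(P,c,z))
# jar/vial caps: top face circle by ellipse on bright
for n,roi,z in [("jar",(205,132,240,170),.062),("vial",(238,240,262,262),.048)]:
    for th in(130,160,190):
        cs=comps(im.max(2)>th,roi,20)
        if cs and len(cs[0])>5: print(n,th,cv2.fitEllipse(cs[0]),ray(P,cv2.fitEllipse(cs[0])[0],z))
go(.632,-.0054,.13,106)
E
```

```text
110 tray2 [0.4374 0.2841] 115.38821411132812 184.48947143554688 79.23136901855469
110 tray3 [ 0.4741 -0.3012] 154.9711456298828 184.79037475585938 85.80644989013672
140 tray2 [0.4372 0.2842] 114.22920227050781 183.68093872070312 79.24771118164062
140 tray3 [ 0.4741 -0.3012] 153.96722412109375 183.8463592529297 85.79398345947266
170 tray2 [0.4373 0.284 ] 113.02086639404297 182.8252716064453 79.2025375366211
170 tray3 [ 0.4741 -0.3011] 153.18069458007812 182.8082275390625 85.80248260498047
jar 130 ((221.83990478515625, 150.93772888183594), (19.7015438079834, 24.526512145996094), 164.65170288085938) [[0.6441 0.1293]]
jar 160 ((221.71763610839844, 150.7477569580078), (18.889427185058594, 23.24947738647461), 165.34170532226562) [[0.6445 0.1296]]
jar 190 ((221.4583282470703, 149.4583282470703), (18.22230339050293, 18.81050682067871), 45.0) [[0.6471 0.1302]]
vial 130 ((249.393310546875, 250.5384521484375), (12.668221473693848, 13.047843933105469), 125.17208862304688) [[0.4479 0.0729]]
vial 160 ((249.1946563720703, 250.5), (11.711729049682617, 12.120205879211426), 90.0) [[0.4479 0.0733]]
vial 190 ((249.3507843017578, 250.57554626464844), (11.329520225524902, 11.463018417358398), 178.35400390625) [[0.4478 0.073 ]]
shift [-0.5697 -0.3504  0.1008] rz -0.736 alt 2.406 rows 17.0 cyaw 63.8 q [ 0.995   0.0532  1.614  -0.      1.476  -0.119 ] t 0.15
```

```bash
python3 jog.py '.085 -.2 -.12 .02 0 0 -.3; .085 -.57 -.35 .1 0 0 -.736; .085 -.57 -.35 .1 0 0 -.736; .085 -.57 -.35 .1 0 0 -.736; .085 -.57 -.35 .1 0 0 -.736; .085 -.57 -.35 .1 0 0 -.736; .085 -.57 -.35 .1 0 0 -.736; .085 -.57 -.35 .1 0 0 -.736; .085 -.57 -.35 .1 0 0 -.736; .085 -.57 -.35 .1 0 0 -.736; .085 -.57 -.35 .1 0 0 -.736; .085 -.57 -.35 .1 0 0 -.736; .085 -.57 -.35 .1 0 0 -.736; .085 -.57 -.35 .1 0 0 -.736; .085 -.57 -.35 .1 0 0 -.736; .085 -.57 -.35 .1 0 0 -.736; .085 -.57 -.35 .1 0 0 -.736; .085 -.57 -.35 .1 0 0 -.736; .07 -.57 -.35 .1 0 0 -.736; .07 -.57 -.35 .1 0 0 -.736' 30
python3 - <<'E'
from h import *
im,P=grab("wrist"); cv2.imwrite("pics/w1.png",im[:,:,::-1])
print("exp dish px",proj(P,[.6446,-.0054,.02]))
i=im.astype(int)
for c in comps((i[...,0]-i[...,1]>40)&(i[...,0]>150)): print("pink",*rect(P,c,.02),c.mean(0))
for c in comps(i.max(2)>75,amin=500): print("bright",*rect(P,c,.02),c.min(0),c.max(0))
go(.6446,-.0054,.003,106)
E
```

```text
t: 1.82
tool_pos: [0.6323, -0.0042, 0.1309]
tool_rot: [0.437, -3.11, -0.001]
contact_force: [0.1, 0.6, -0.0]
opening: 0.0696
grip_force: 0.0
exp dish px [[270.3559 218.1708]]
pink [ 0.5485 -0.0358] 80.88862609863281 97.67713165283203 15.985965728759766 [265.0383  57.6149]
pink [ 0.6467 -0.0027] 49.475555419921875 52.294193267822266 51.65134048461914 [272.0213 218.1149]
bright [0.6438 0.0019] 284.8503112792969 444.6663818359375 15.98597240447998 [0 0] [559 385]
bright [ 0.8429 -0.1068] 30.539697647094727 39.325984954833984 15.870967864990234 [ 69 389] [115 419]
bright [ 0.7184 -0.0734] 16.90694808959961 56.85209274291992 79.07459259033203 [137 257] [182 316]
bright [0.7576 0.197 ] 28.60392951965332 39.24388885498047 15.87092113494873 [441 391] [487 419]
shift [-0.0114 -0.0052  0.1282] rz 0.001 alt -3.141 rows 4.0 cyaw 106.1 q [-0.1235  0.1487  1.6816  0.0003  1.3118 -1.9746] t 1.8667
```

View pics/w1.png

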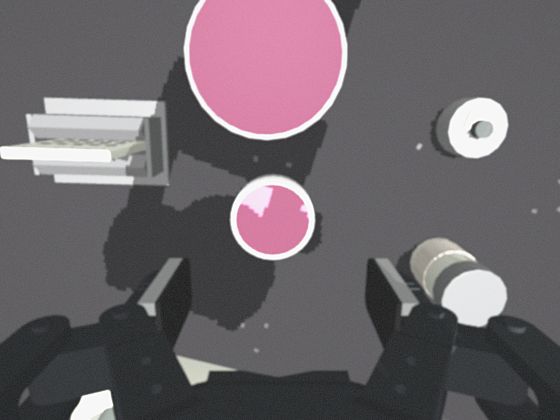

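The wrist view has the dish rim centred at (273,218), within 3 px of the top-camera prediction. The fingers have free space on both sides.

```bash
python3 jog.py '.07 -.0127 -.0035 .03; ' 2>&1 | tail -1; python3 jog.py '.072 -.0127 -.0035 .04 0 0 0; .072 -.0127 -.0035 .08 0 0 0; .072 -.0127 -.0035 .11 0 0 0; .072 -.0127 -.0035 .128 0 0 0; .072 -.0127 -.0035 .128 0 0 0; .05 -.0127 -.0035 .128 0 0 0; .05 -.0127 -.0035 .128 0 0 0; .05 -.0127 -.0035 .128 0 0 0; .05 -.0127 -.0035 .128 0 0 0; .05 -.0127 -.0035 .128 0 0 0;.05 -.0127 -.0035 .128 0 0 0' 30
```

```text
ValueError: each row has 7 numbers
t: 2.78
tool_pos: [0.6467, -0.0046, 0.0045]
tool_rot: [-0.437, 3.109, -0.001]
contact_force: [1.4, 0.1, 0.0]
opening: 0.0589
grip_force: 33.4
```

```bash
python3 - <<'E'
from h import *
go(.4019,.2908,.13,79.2);go(.4019,.2908,.0085,79.2)
E
```

```text
shift [ 0.1537  0.3513 -0.126 ] rz 0.468 alt -2.674 rows 10.0 cyaw 106.0 q [-0.1221  0.3308  1.7016 -0.      1.1074 -1.9721] t 2.7833
shift [ 0.1539  0.3514 -0.0045] rz 0.468 alt -2.674 rows 10.0 cyaw 106.0 q [-0.1221  0.3308  1.7016 -0.      1.1074 -1.9721] t 2.7833
```

```bash
python3 jog.py '.05 0 0 -.02 0 0 0; .05 0 0 -.05 0 0 0; .05 0 0 -.09 0 0 0; .05 .005 .01 -.12 0 0 .02; .05 .02 .045 -.125 0 0 .1; .05 .035 .08 -.125 0 0 .2; .05 .05 .115 -.125 0 0 .3; .05 .066 .15 -.125 0 0 .4; .05 .083 .19 -.125 0 0 .468; .05 .1 .228 -.125 0 0 .468; .05 .116 .265 -.125 0 0 .468; .05 .131 .3 -.125 0 0 .468; .05 .144 .33 -.125 0 0 .468; .05 .154 .351 -.115 0 0 .468; .05 .154 .351 -.09 0 0 .468; .05 .154 .351 -.06 0 0 .468; .05 .154 .351 -.03 0 0 .468; .05 .154 .351 -.018 0 0 .468; .05 .154 .351 -.018 0 0 .468'
python3 - <<'E'
from h import *
im,P=grab("wrist"); cv2.imwrite("pics/w2.png",im[:,:,::-1])
print(proj(P,[.4019,.2908,.02]))
go(.4019,.2908,.0085,79.2)
E
```

```text
t: 4.37
tool_pos: [0.3985, 0.289, 0.018]
tool_rot: [-0.296, -3.122, 0.006]
contact_force: [-0.1, -0.5, -0.5]
opening: 0.0582
grip_force: 33.5
[[281.8222 279.2226]]
shift [-0.0014  0.0013  0.0118] rz -0.001 alt 3.141 rows 1.0 cyaw 79.2 q [ 0.476  -0.0206  2.0673  0.      1.098  -0.9057] t 4.4167
```

View pics/w2.png

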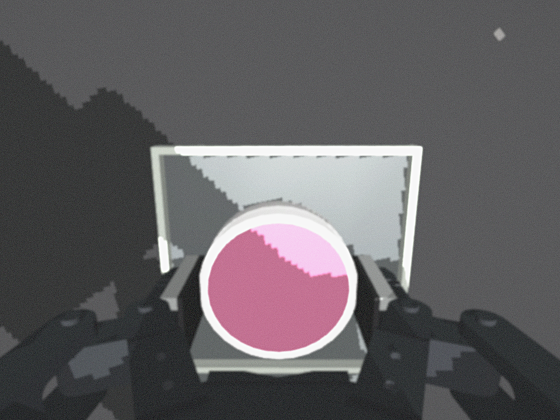

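The dish hangs centred over the large compartment, with its fingers clear of the walls. Lowering and releasing it.

```bash
python3 jog.py '.05 0 0 .006 0 0 0; .05 -.001 0 .012 0 0 0; .05 -.001 0 .0125 0 0 0; .05 -.001 0 .0125 0 0 0; .067 -.001 0 .0125 0 0 0; .067 -.001 0 .0125 0 0 0; .067 -.001 0 .0125 0 0 0; .067 -.001 0 0 0 0 0; .067 -.001 0 -.03 0 0 0; .085 -.001 0 -.07 0 0 0; .085 -.001 0 -.11 0 0 0; .085 -.001 0 -.14 0 0 0; .085 -.001 0 -.14 0 0 0'
python3 - <<'E'
from h import *
im,P=grab("wrist"); i=im.astype(int)
for c in comps((i[...,0]-i[...,1]>40)&(i[...,0]>150)): print("pink",*rect(P,c,.024))
go(.6459,.13,.16,115); go(.6459,.13,.16,90)
E
```

```text
t: 5.5
tool_pos: [0.4064, 0.2925, 0.1702]
tool_rot: [0.295, 3.115, 0.013]
contact_force: [1.5, -0.0, 0.7]
opening: 0.0852
grip_force: 0.0
pink [0.4157 0.272 ] 29.013551712036133 5.896146297454834 32.254859924316406
shift [-0.267  -0.1137  0.008 ] rz -0.625 alt 2.517 rows 7.0 cyaw 79.2 q [ 0.4751 -0.2134  1.9733  0.      1.3718 -0.907 ] t 5.55
shift [-0.267  -0.1137  0.008 ] rz -0.189 alt 2.953 rows 7.0 cyaw 79.2 q [ 0.4751 -0.2134  1.9733  0.      1.3718 -0.907 ] t 5.55
```

```bash
python3 jog.py '.085 -.03 -.013 0 0 0 0; .085 -.06 -.026 0 0 0 0; .085 -.1 -.043 .003 0 0 0; .085 -.138 -.059 .005 0 0 0; .085 -.175 -.075 .008 0 0 0; .085 -.21 -.09 .008 0 0 0; .085 -.24 -.103 .008 0 0 0; .085 -.26 -.11 .008 0 0 0; .07 -.267 -.1137 .008 0 0 0; .07 -.267 -.1137 .008 0 0 0; .07 -.267 -.1137 .008 0 0 0'
python3 - <<'E'
from h import *
im,P=grab("wrist"); cv2.imwrite("pics/w3.png",im[:,:,::-1]); i=im.astype(int)
print(proj(P,[.6459,.13,.062]))
for th in (170,200): 
  for c in comps(i.min(2)>th,amin=300)[:4]: print(th,cv2.minEnclosingCircle(c),ray(P,cv2.minEnclosingCircle(c)[0],.062),rect(P,c,.062)[1:3])
go(.6455,.13,.03,79.2)
im,P=grab("top"); i=im.astype(int);cv2.imwrite("pics/top1.png",im[:,:,::-1])
for c in comps((i[...,0]-i[...,1]>40)&(i[...,0]>150)): print("pink",*rect(P,c,.022),c.mean(0))
E
```

```text
t: 6.47
tool_pos: [0.642, 0.1288, 0.1518]
tool_rot: [-0.296, -3.125, 0.0]
contact_force: [-0.9, -0.1, -0.3]
opening: 0.0701
grip_force: 0.0
[[279.6624 217.1651]]
170 ((22.522727966308594, 108.5), 74.96357727050781) [[ 0.5483 -0.0111]] (57.29575729370117, 86.55516815185547)
170 ((225.5, 68.5), 30.207714080810547) [[0.5492 0.1157]] (33.39060592651367, 25.835508346557617)
170 ((237.09893798828125, 365.8556213378906), 52.26360321044922) [[0.7532 0.0774]] (77.83704376220703, 19.660030364990234)
170 ((295.5, 212.5), 25.739173889160156) [[0.6447 0.1408]] (34.52665328979492, 15.968999862670898)
200 ((22.113636016845703, 108.5), 74.84169006347656) [[ 0.5482 -0.0114]] (56.89006805419922, 86.27536010742188)
200 ((225.09434509277344, 68.73584747314453), 29.854198455810547) [[0.5493 0.1154]] (33.061161041259766, 24.951066970825195)
200 ((464.5, 409.0185241699219), 23.704105377197266) [[0.8244 0.241 ]] (33.77835464477539, 25.20024871826172)
200 ((296.0, 212.0), 25.060028076171875) [[0.6444 0.1412]] (33.72393798828125, 15.02381706237793)
shift [-0.0038  0.0015  0.1222] rz 0.000 alt -3.141 rows 3.0 cyaw 79.2 q [ 0.0849  0.1802  1.6094  0.0004  1.3543 -1.2978] t 6.5167
pink [0.3764 0.2705] 107.57051849365234 509.91766357421875 85.32963562011719 [152.0174 288.1027]
pink [0.7429 0.2303] 305.64215087890625 191.837890625 4.135478973388672 [198.8121 123.5508]
pink [0.8388 0.246 ] 101.571533203125 145.5123748779297 4.564952373504639 [172.4369  67.1937]
pink [0.7324 0.3427] 306.62420654296875 35.07356262207031 3.179746627807617 [124.5581 116.6611]
pink [ 0.5665 -0.0459] 78.66374206542969 45.950889587402344 65.44884490966797 [310.3281 196.4688]
pink [ 0.8179 -0.3862] 59.94845199584961 41.8321647644043 59.77561569213867 [470.5556  75.4167]
```

View pics/w3.png

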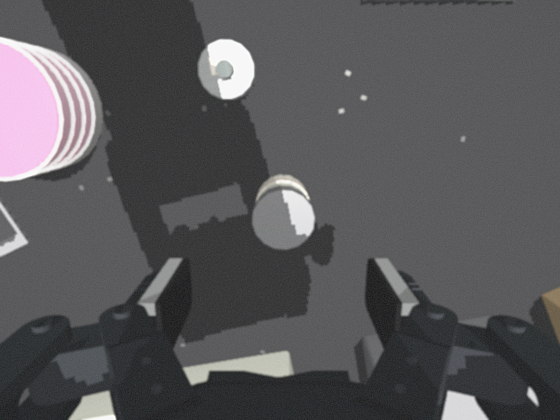

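The jar cap is centred at (284,218), about 3 mm off the prediction along the closing line. I'll correct for that and grasp near the cap.

```bash
python3 jog.py '.07 -.004 .0035 .03 0 0 0; .07 -.004 .0035 .07 0 0 0; .07 -.004 .0035 .105 0 0 0; .07 -.004 .0035 .122 0 0 0; .07 -.004 .0035 .122 0 0 0; .03 -.004 .0035 .122 0 0 0; .03 -.004 .0035 .122 0 0 0; .03 -.004 .0035 .122 0 0 0; .03 -.004 .0035 .122 0 0 0; .03 -.004 .0035 .122 0 0 0; .03 -.004 .0035 .122 0 0 0; .03 -.004 .0035 .122 0 0 0; .03 -.004 .0035 .122 0 0 0' 35
python3 - <<'E'
from h import *
t=np.array([.4373,.284])+np.array([np.cos(np.radians(-10.8)),np.sin(np.radians(-10.8))])*.0525
print(t);go(*t,.13,79.2)
E
```

```text
t: 7.65
tool_pos: [0.6497, 0.1316, 0.0343]
tool_rot: [0.296, 3.123, 0.002]
contact_force: [-0.3, 0.2, 6.6]
opening: 0.041
grip_force: 35.9
[0.4889 0.2742]
shift [ 0.1844  0.11   -0.0963] rz -0.000 alt 3.141 rows 6.0 cyaw 79.2 q [ 0.0874  0.3219  1.6548  0.0006  1.1603 -1.2947] t 7.65
```

```bash
python3 jog.py '.03 0 0 -.01 0 0 0; .03 0 0 -.03 0 0 0; .03 0 0 -.06 0 0 0; .03 .02 .012 -.08 0 0 0; .03 .045 .027 -.085 0 0 0; .03 .075 .045 -.085 0 0 0; .03 .105 .063 -.085 0 0 0; .03 .135 .082 -.08 0 0 0; .03 .16 .097 -.07 0 0 0; .03 .175 .106 -.055 0 0 0; .03 .182 .11 -.04 0 0 0; .03 .182 .11 -.022 0 0 0; .03 .182 .11 -.014 0 0 0; .03 .182 .11 -.014 0 0 0; .03 .182 .11 -.014 0 0 0'
python3 - <<'E'
from h import *
im,P=grab("side"); cv2.imwrite("pics/s1.png",cv2.resize(im[120:300,60:380,::-1],None,fx=2,fy=2))
go(.4889,.2742,.0383,79.2)
E
```

```text
t: 8.9
tool_pos: [0.4897, 0.2731, 0.0454]
tool_rot: [-0.297, -3.127, 0.001]
contact_force: [0.9, 0.6, -0.3]
opening: 0.0416
grip_force: 35.6
shift [0.0017 0.0006 0.008 ] rz -0.001 alt 3.141 rows 1.0 cyaw 79.1 q [ 0.3759  0.0912  1.9011 -0.0001  1.1481 -1.0055] t 8.95
```

View pics/s1.png

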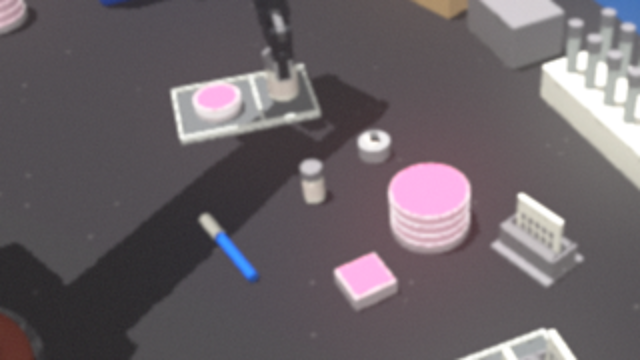

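The dish lies in tray2 and the jar is upright over the small compartment. Lowering and releasing it.

```bash
python3 jog.py '.03 0 0 .005 0 0 0; .03 0 0 .008 0 0 0; .03 0 0 .0095 0 0 0; .03 0 0 .0095 0 0 0; .03 0 0 .0095 0 0 0; .062 0 0 .0095 0 0 0; .062 0 0 .0095 0 0 0; .062 0 0 .0095 0 0 0; .065 0 0 .0095 0 0 0; .065 0 0 -.01 0 0 0; .065 0 0 -.04 0 0 0; .065 0 0 -.08 0 0 0; .065 0 0 -.11 0 0 0; .085 0 0 -.11 0 0 0; .085 0 0 -.11 0 0 0'
python3 - <<'E'
from h import *
go(.4397,-.087,.13,0.28);go(.4397,-.087,.13,90.28)
E
```

```text
t: 10.2
tool_pos: [0.4912, 0.2741, 0.1581]
tool_rot: [0.296, 3.123, 0.004]
contact_force: [-0.4, 0.3, 0.6]
opening: 0.0844
grip_force: 0.0
shift [-0.0171 -0.3644  0.0272] rz 1.377 alt -1.764 rows 12.0 cyaw 79.2 q [ 0.3766 -0.043   1.8336  0.      1.3456 -1.0055] t 10.2
shift [-0.0171 -0.3644  0.0272] rz -0.194 alt 2.948 rows 9.0 cyaw 79.2 q [ 0.3766 -0.043   1.8336  0.      1.3456 -1.0055] t 10.2
```

```bash
python3 jog.py '.085 0 -.03 0 0 0 -.05; .085 -.003 -.07 0 0 0 -.1; .085 -.005 -.11 0 0 0 -.15; .085 -.007 -.15 0 0 0 -.194; .085 -.009 -.19 0 0 0 -.194; .085 -.011 -.23 .01 0 0 -.194; .085 -.013 -.27 .015 0 0 -.194; .085 -.015 -.31 .02 0 0 -.194; .085 -.017 -.34 .025 0 0 -.194; .085 -.017 -.3644 .027 0 0 -.194; .066 -.017 -.3644 .027 0 0 -.194; .066 -.017 -.3644 .027 0 0 -.194; .066 -.017 -.3644 .027 0 0 -.194'
python3 - <<'E'
from h import *
im,P=grab("wrist"); cv2.imwrite("pics/w4.png",im[:,:,::-1]); i=im.astype(int)
print(proj(P,[.4397,-.087,.02]))
pk=(i[...,0]-i[...,1]>30)&(i[...,0]>120)
for c in comps(pk,amin=300): print(*rect(P,c,.02),c.mean(0),cv2.minAreaRect(c))
go(.4397,-.087,.003,90.28)
im,P=grab("top");cv2.imwrite("pics/top2.png",im[:,:,::-1])
E
```

```text
t: 11.28
tool_pos: [0.4373, -0.087, 0.1271]
tool_rot: [0.008, -3.14, -0.002]
contact_force: [0.2, 0.1, -0.7]
opening: 0.066
grip_force: 0.0
[[276.5082 208.0081]]
[ 0.5532 -0.0398] 66.27365112304688 61.48992156982422 81.49990844726562 [336.1388 351.5429] ((335.47528076171875, 346.525390625), (85.24119567871094, 68.08242797851562), 7.326406955718994)
[ 0.4402 -0.0858] 43.68605041503906 43.5115852355957 3.2912466526031494 [276.3672 206.9727] ((278.2113037109375, 208.01519775390625), (59.7593879699707, 62.65013122558594), 86.98721313476562)
shift [-0.0023 -0.0004  0.1244] rz 0.001 alt -3.140 rows 3.0 cyaw 90.4 q [-0.363  -0.3089  2.1185  0.0004  1.3336 -1.9401] t 11.3333
```

View pics/w4.png

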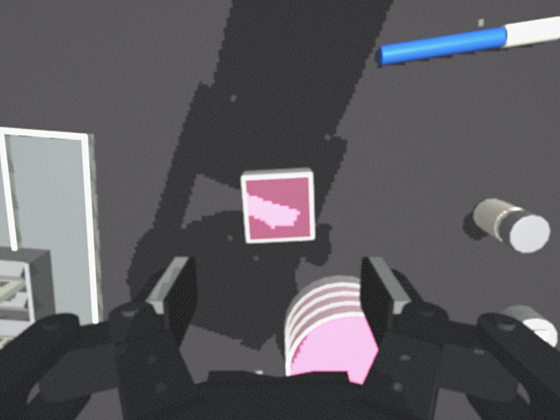

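View pics/top2.png

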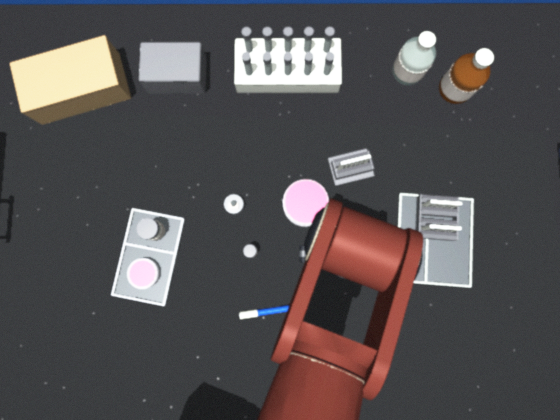

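Top view confirms the dish and jar are centred in their tray2 compartments. In the wrist view the plate is centred at (278,206) and turned about 3.3°, so I'll turn the gripper to match and grasp it.

```bash
python3 jog.py '.066 -.0025 -.0004 .03 0 0 -.05; .066 -.0025 0 .07 0 0 -.05; .066 -.0025 0 .105 0 0 -.05; .066 -.0025 0 .123 0 0 -.05; .066 -.0025 0 .123 0 0 -.05; .04 -.0025 0 .123 0 0 -.05; .04 -.0025 0 .123 0 0 -.05; .04 -.0025 0 .123 0 0 -.05; .04 -.0025 0 .123 0 0 -.05; .04 -.0025 0 .123 0 0 -.05; .04 -.0025 0 .123 0 0 -.05' 30
python3 - <<'E'
from h import *
a=np.radians(-4.2);Q=np.array([[np.cos(a),-np.sin(a)],[np.sin(a),np.cos(a)]])
o=np.array([.4741,-.3011])
for n,l,z in(("plate",(-.0435,-.029),.009),("vial",(-.0435,.045),.02),("slot",(.044,0),.04)): 
    t=o+Q@np.array(l); print(n,t);go(*t,z,85.8)
E
```

```text
t: 12.3
tool_pos: [0.4411, -0.088, 0.0063]
tool_rot: [-0.087, 3.139, -0.001]
contact_force: [-0.1, -0.4, -0.2]
opening: 0.0487
grip_force: 34.0
plate [ 0.4286 -0.3268]
shift [ 0.0257 -0.2378 -0.0026] rz 0.128 alt -3.013 rows 6.0 cyaw 93.2 q [-0.3626 -0.1092  2.1794 -0.      1.0695 -1.9885] t 12.3
vial [ 0.434 -0.253]
shift [ 0.0162 -0.1644 -0.0136] rz 0.128 alt -3.013 rows 4.0 cyaw 93.2 q [-0.3626 -0.1092  2.1794 -0.      1.0695 -1.9885] t 12.3
slot [ 0.518  -0.3043]
shift [-0.0649 -0.2203 -0.0335] rz 0.128 alt -3.013 rows 6.0 cyaw 93.2 q [-0.3626 -0.1092  2.1794 -0.      1.0695 -1.9885] t 12.3
```

```bash
python3 jog.py '.04 0 0 -.02 0 0 0; .04 0 0 -.05 0 0 0; .04 .003 -.03 -.07 0 0 .03; .04 .007 -.065 -.07 0 0 .06; .04 .011 -.1 -.07 0 0 .1; .04 .015 -.14 -.07 0 0 .128; .04 .019 -.175 -.07 0 0 .128; .04 .023 -.205 -.07 0 0 .128; .04 .0257 -.23 -.06 0 0 .128; .04 .0257 -.238 -.04 0 0 .128; .04 .0257 -.238 -.02 0 0 .128; .04 .0257 -.238 -.014 0 0 .128; .04 .0257 -.238 -.014 0 0 .128; .04 .0257 -.238 -.014 0 0 .128'
python3 - <<'E'
from h import *
im,P=grab("wrist"); cv2.imwrite("pics/w5.png",im[:,:,::-1])
go(.4286,-.3268,.0095,85.8)
E
```

```text
t: 13.47
tool_pos: [0.4279, -0.3264, 0.0195]
tool_rot: [-0.114, -3.139, -0.0]
contact_force: [-0.2, -0.5, 0.2]
opening: 0.0489
grip_force: 34.0
shift [-0.0001  0.0001  0.0108] rz 0.001 alt -3.140 rows 1.0 cyaw 85.9 q [-0.7898  0.0802  1.9639  0.      1.0961 -2.2885] t 13.5167
```

View pics/w5.png

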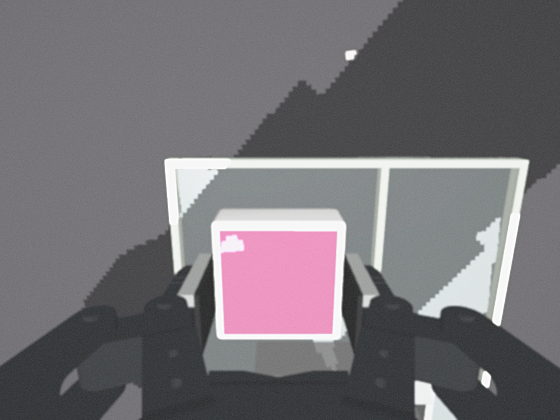

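The plate is square over the wider compartment, centred between the left wall (170) and the divider (383). Lowering and releasing it.

```bash
python3 jog.py '.04 0 0 .005 0 0 0; .04 0 0 .009 0 0 0; .04 0 0 .01 0 0 0; .04 0 0 .01 0 0 0; .056 0 0 .01 0 0 0; .056 0 0 .01 0 0 0; .056 0 0 .01 0 0 0; .056 0 0 .0 0 0 0; .056 0 0 -.03 0 0 0; .056 0 0 -.07 0 0 0; .06 0 0 -.11 0 0 0; .06 0 0 -.13 0 0 0; .06 0 0 -.13 0 0 0'
python3 - <<'E'
from h import *
go(.4479,.073,.15,85.8)
E
```

```text
t: 14.6
tool_pos: [0.4308, -0.3297, 0.1574]
tool_rot: [0.114, 3.13, -0.014]
contact_force: [0.8, -0.0, -0.0]
opening: 0.0602
grip_force: 0.0
shift [0.0123 0.4029 0.0038] rz 0.001 alt -3.141 rows 10.0 cyaw 85.8 q [-0.7904 -0.0961  1.8853  0.      1.3395 -2.2884] t 14.6
```

```bash
python3 jog.py '.06 0 .03 0 0 0 0; .06 .002 .07 0 0 0 0; .06 .003 .11 0 0 0 0; .06 .004 .15 0 0 0 0; .06 .006 .19 0 0 0 0; .06 .007 .23 0 0 0 0; .06 .008 .27 0 0 0 0; .06 .01 .31 .003 0 0 0; .06 .011 .35 .003 0 0 0; .06 .012 .385 .003 0 0 0; .06 .012 .403 .003 0 0 0; .06 .012 .403 .003 0 0 0; .06 .012 .403 .003 0 0 0'
python3 - <<'E'
from h import *
im,P=grab("wrist"); cv2.imwrite("pics/w6.png",im[:,:,::-1]); i=im.astype(int)
print(proj(P,[.4479,.073,.048]))
go(.4479,.073,.02,85.8)
for th in(130,150,170):
  for c in comps(i.min(2)>th,(200,130,360,290),100)[:2]: print(th,cv2.minEnclosingCircle(c),ray(P,cv2.minEnclosingCircle(c)[0],.048))
im,P=grab("top"); i=im.astype(int)
for c in comps((i[...,0]-i[...,1]>40)&(i[...,0]>150)): print("pink",*rect(P,c,.022),c.mean(0))
E
```

```text
t: 15.68
tool_pos: [0.4447, 0.0766, 0.1458]
tool_rot: [-0.11, -3.139, 0.001]
contact_force: [-0.3, 0.0, -0.0]
opening: 0.0602
grip_force: 0.0
[[271.7512 213.0957]]
shift [-0.0034 -0.0025  0.1259] rz 0.001 alt -3.140 rows 4.0 cyaw 85.9 q [ 0.004  -0.3153  2.0913 -0.0006  1.3664 -1.4945] t 15.7333
130 ((274.0, 206.5), 23.83809471130371) [[0.4434 0.0749]]
130 ((326.5, 288.5), 16.507673263549805) [[0.5072 0.1081]]
150 ((274.21429443359375, 206.2142791748047), 23.282957077026367) [[0.4432 0.075 ]]
150 ((328.0, 287.5), 13.086352348327637) [[0.5065 0.1092]]
170 ((275.5, 198.5), 15.890348434448242) [[0.4379 0.0763]]
pink [0.3565 0.1311] 186.29132080078125 314.0587463378906 89.47913360595703 [242.1038 317.5635]
pink [0.462  0.1438] 92.66542053222656 143.87725830078125 0.2037184238433838 [216.7387 243.7568]
pink [0.355  0.2438] 31.428638458251953 314.8868103027344 88.61911010742188 [164.5103 299.7566]
pink [ 0.5509 -0.0363] 78.47860717773438 84.72540283203125 33.90465545654297 [306.2815 202.4296]
pink [ 0.4274 -0.3273] 41.72964096069336 41.287109375 85.53077697753906 [450.7662 262.2727]
pink [0.1879 0.1561] 53.87333297729492 109.17900085449219 0.43457886576652527 [204.3804 382.4118]
pink [ 0.8185 -0.3858] 57.21337127685547 41.4395751953125 65.03440856933594 [471.026  75.039]
pink [0.1485 0.1652] 18.29174041748047 27.774267196655273 38.18315124511719 [199.8361 406.2951]
```

View pics/w6.png

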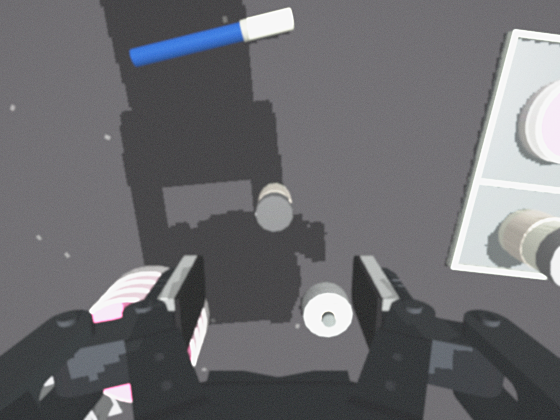

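The vial cap is centred at (274,212), matching the prediction, and the plate is measured in its compartment. Grasping the vial.

```bash
python3 jog.py '.06 -.0034 -.0015 .03 0 0 0; .06 -.0034 -.0015 .07 0 0 0; .06 -.0034 -.0015 .105 0 0 0; .06 -.0034 -.0015 .126 0 0 0; .06 -.0034 -.0015 .126 0 0 0; .015 -.0034 -.0015 .126 0 0 0; .015 -.0034 -.0015 .126 0 0 0; .015 -.0034 -.0015 .126 0 0 0; .015 -.0034 -.0015 .126 0 0 0; .015 -.0034 -.0015 .126 0 0 0; .015 -.0034 -.0015 .126 0 0 0; .015 -.0034 -.0015 .126 0 0 0; .015 -.0034 -.0015 .126 0 0 0' 25
python3 - <<'E'
from h import *
go(.434,-.253,.024,85.8)
E
```

```text
t: 16.87
tool_pos: [0.4507, 0.074, 0.0227]
tool_rot: [0.114, 3.135, -0.001]
contact_force: [0.2, -1.9, 6.6]
opening: 0.0248
grip_force: 25.0
shift [-0.007  -0.3273 -0.001 ] rz 0.001 alt -3.141 rows 8.0 cyaw 85.9 q [ 0.0001 -0.1244  2.1599 -0.0011  1.1015 -1.4978] t 16.8667
```

```bash
python3 jog.py '.015 0 0 -.015 0 0 0; .015 0 0 -.04 0 0 0; .015 0 -.015 -.07 0 0 0; .015 -.001 -.045 -.08 0 0 0; .015 -.002 -.08 -.08 0 0 0; .015 -.003 -.12 -.08 0 0 0; .015 -.004 -.16 -.08 0 0 0; .015 -.005 -.2 -.08 0 0 0; .015 -.006 -.24 -.08 0 0 0; .015 -.007 -.275 -.075 0 0 0; .015 -.008 -.305 -.065 0 0 0; .015 -.009 -.322 -.045 0 0 0; .015 -.009 -.327 -.025 0 0 0; .015 -.009 -.327 -.014 0 0 0; .015 -.009 -.327 -.014 0 0 0; .015 -.009 -.327 -.014 0 0 0'
python3 - <<'E'
from h import *
im,P=grab("side"); cv2.imwrite("pics/s2.png",cv2.resize(im[180:400,180:400,::-1],None,fx=2.5,fy=2.5))
go(.434,-.253,.0267,85.8)
E
```

```text
t: 18.2
tool_pos: [0.4334, -0.2515, 0.0339]
tool_rot: [-0.113, -3.138, -0.002]
contact_force: [-0.4, -1.3, 0.3]
opening: 0.0252
grip_force: 24.8
shift [ 0.     -0.001   0.0082] rz 0.001 alt -3.140 rows 1.0 cyaw 85.9 q [-0.6744 -0.0292  2.0467  0.0002  1.1236 -2.1734] t 18.25
```

View pics/s2.png

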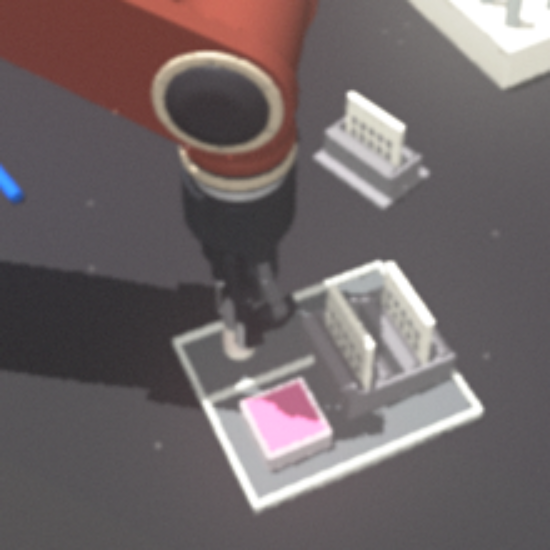

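The vial is upright over the narrower compartment. Lowering and releasing it.

```bash
python3 jog.py '.015 0 0 .005 0 0 0; .015 0 0 .008 0 0 0; .015 0 0 .0095 0 0 0; .015 0 0 .0095 0 0 0; .015 0 0 .0095 0 0 0; .044 0 0 .0095 0 0 0; .044 0 0 .0095 0 0 0; .044 0 0 .0095 0 0 0; .044 0 0 .0095 0 0 0; .044 0 0 -.01 0 0 0; .044 0 0 -.05 0 0 0; .044 0 0 -.09 0 0 0; .044 0 0 -.13 0 0 0; .075 0 0 -.13 0 0 0; .075 0 0 -.13 0 0 0'
python3 - <<'E'
from h import *
go(.6258,-.1332,.17,104.4)
E
```

```text
t: 19.5
tool_pos: [0.4354, -0.2538, 0.1679]
tool_rot: [0.114, 3.134, -0.007]
contact_force: [-0.1, -0.5, -0.4]
opening: 0.0667
grip_force: 0.0
shift [-0.1811  0.1341 -0.0015] rz -0.324 alt 2.817 rows 6.0 cyaw 85.8 q [-0.6756 -0.1997  1.9593  0.      1.3748 -2.1736] t 19.5
```

```bash
python3 jog.py '.085 -.02 .015 0 0 0 -.05; .085 -.045 .034 0 0 0 -.1; .085 -.075 .056 0 0 0 -.16; .085 -.105 .078 0 0 0 -.22; .085 -.135 .1 0 0 0 -.28; .085 -.16 .118 0 0 0 -.324; .085 -.181 .134 0 0 0 -.324; .075 -.181 .134 0 0 0 -.324; .075 -.181 .134 0 0 0 -.324; .075 -.181 .134 0 0 0 -.324'
python3 - <<'E'
from h import *
im,P=grab("wrist"); cv2.imwrite("pics/w7.png",im[:,:,::-1]); i=im.astype(int)
print(proj(P,[.6258,-.1332,.07]))
for th in(190,210):
  for c in comps(i.min(2)>th,(150,120,400,260),100)[:4]: print(th,cv2.minAreaRect(c),*rect(P,c,.07))
go(.6258,-.1332,.036,104.4)
E
```

```text
t: 20.33
tool_pos: [0.6227, -0.1319, 0.1622]
tool_rot: [0.393, -3.114, -0.002]
contact_force: [-0.2, -0.2, -0.7]
opening: 0.0749
grip_force: 0.0
[[273.478  214.2197]]
190 ((382.5, 151.0), (62.0, 33.0), 90.0) [ 0.5685 -0.076 ] 40.92525100708008 20.746965408325195 19.30108070373535
190 ((277.0, 215.5), (9.0, 50.0), 90.0) [ 0.6261 -0.1307] 6.25489616394043 33.25589370727539 14.3214693069458
210 ((388.0, 151.0), (62.0, 22.0), 90.0) [ 0.5677 -0.0728] 40.388492584228516 14.060258865356445 19.301076889038086
210 ((277.0, 215.0), (8.0, 48.0), 90.0) [ 0.6258 -0.1308] 5.555822372436523 31.925662994384766 14.321467399597168
shift [-0.0032 -0.0018  0.1267] rz -0.001 alt 3.141 rows 4.0 cyaw 104.4 q [-0.3261  0.1307  1.6463 -0.0004  1.3673 -2.1473] t 20.3833
```

View pics/w7.png

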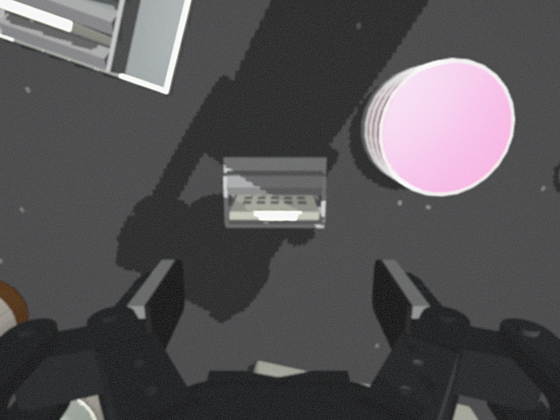

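The card's top edge runs from 228 to 320 px at row 215, square to the fingers and as predicted. Gripping its side edges above the ribs.

```bash
python3 jog.py '.075 -.0032 -.001 .03 0 0 0; .075 -.0032 -.001 .07 0 0 0; .075 -.0032 -.001 .105 0 0 0; .075 -.0032 -.001 .126 0 0 0; .075 -.0032 -.001 .126 0 0 0; .05 -.0032 -.001 .126 0 0 0; .05 -.0032 -.001 .126 0 0 0; .05 -.0032 -.001 .126 0 0 0; .05 -.0032 -.001 .126 0 0 0; .05 -.0032 -.001 .126 0 0 0; .05 -.0032 -.001 .126 0 0 0; .05 -.0032 -.001 .126 0 0 0' 40
```

```text
t: 21.38
tool_pos: [0.6279, -0.1325, 0.0393]
tool_rot: [-0.393, 3.116, -0.001]
contact_force: [-2.4, -1.1, 1.9]
opening: 0.0592
grip_force: 44.3
```

```bash
python3 jog.py '.05 0 0 -.01 0 0 0; .05 0 0 -.03 0 0 0; .05 0 0 -.06 0 0 0; .05 0 0 -.09 0 0 0; .05 0 0 -.105 0 0 0; .05 0 0 -.105 0 0 0; .05 0 0 -.105 0 0 0'
python3 - <<'E'
from h import *
go(.518,-.3043,.141,85.8)
im,P=grab("side"); cv2.imwrite("pics/s3.png",im[:,:,::-1])
E
```

```text
t: 21.97
tool_pos: [0.6282, -0.1321, 0.1445]
tool_rot: [-0.394, 3.114, -0.001]
contact_force: [0.1, 0.2, -0.9]
opening: 0.059
grip_force: 44.2
shift [ 0.1496 -0.1393  0.0032] rz 0.325 alt -2.817 rows 5.0 cyaw 104.4 q [-0.3233  0.1555  1.6506  0.0004  1.3326 -2.1458] t 21.9667
```

```bash
python3 jog.py '.05 .02 -.019 0 0 0 .05; .05 .045 -.042 0 0 0 .1; .05 .07 -.065 0 0 0 .16; .05 .095 -.088 0 0 0 .22; .05 .12 -.111 0 0 0 .28; .05 .138 -.128 0 0 0 .325; .05 .149 -.139 0 0 0 .325; .05 .149 -.139 0 0 0 .325; .05 .149 -.139 0 0 0 .325; .05 .149 -.139 0 0 0 .325'
python3 - <<'E'
from h import *
im,P=grab("wrist"); cv2.imwrite("pics/w8.png",im[:,:,::-1])
a=np.radians(-4.2);Q=np.array([[np.cos(a),-np.sin(a)],[np.sin(a),np.cos(a)]]);o=np.array([.4741,-.3011])
for X in(.02,.068):print("fixed card top ends px",[proj(P,[*(o+Q@np.array([X,y])),.07]).round(0) for y in(-.03,.03)])
print("slot peak z.036",[proj(P,[*(o+Q@np.array([.044,y])),.028]).round(0) for y in(-.03,.03)])
go(.518,-.3043,.141,85.8)
E
```

```text
t: 22.85
tool_pos: [0.5172, -0.3027, 0.1415]
tool_rot: [-0.115, -3.137, -0.003]
contact_force: [0.8, -1.0, -0.7]
opening: 0.0588
grip_force: 44.2
fixed card top ends px [array([[223., 183.]]), array([[324., 183.]])]
fixed card top ends px [array([[226., 258.]]), array([[322., 258.]])]
slot peak z.036 [array([[233., 204.]]), array([[316., 204.]])]
shift [-0.0006 -0.0017  0.0009] rz 0.001 alt -3.141 rows 1.0 cyaw 85.8 q [-0.6534  0.0647  1.7534  0.0005  1.3257 -2.1516] t 22.9
```

View pics/w8.png

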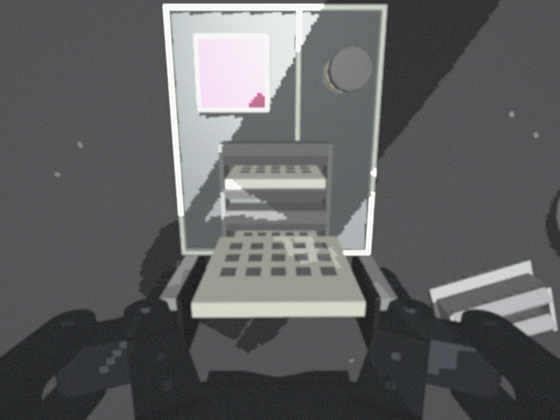

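The fixed card's top edge is at row 183, x 226–324, as predicted. The carried card (193–365) is parallel and centred. Plate and vial sit well in their compartments. One check of the held card's tilt before inserting.

```bash
python3 - <<'E'
from h import *
P=ctrl.camera_params("wrist");o=ctrl.get_obs()
T=np.eye(4);T[:3,:3]=R.from_rotvec(o["tool_rot"]).as_matrix();T[:3,3]=o["tool_pos"];P["T"]=T@P["tool_from_camera"]
for zt in(-.031,.035):
  for xt in(-.003,.003): print(zt,xt,[proj(P,(T@[xt,y,zt,1])[:3]).round(0) for y in(-.03,.03)])
print(o["tool_pos"])
E
```

```text
-0.031 -0.003 [array([[188., 317.]]), array([[363., 317.]])]
-0.031 0.003 [array([[187., 302.]]), array([[364., 302.]])]
0.035 -0.003 [array([[218., 246.]]), array([[335., 246.]])]
0.035 0.003 [array([[218., 235.]]), array([[335., 235.]])]
[ 0.5175 -0.3026  0.1419]
```

The predicted edges (302, 317 and 235) match the picture, so the card is upright and centred in the grip. Inserting it.

```bash
python3 jog.py '.05 -.0005 -.0017 .02 0 0 0; .05 -.0005 -.0017 .04 0 0 0; .05 -.0005 -.0017 .055 0 0 0; .05 -.0005 -.0017 .065 0 0 0; .05 -.0005 -.0017 .075 0 0 0; .05 -.0005 -.0017 .083 0 0 0; .05 -.0005 -.0017 .083 0 0 0'; python3 jog.py '.05 0 0 .006 0 0 0; .05 0 0 .012 0 0 0; .05 0 0 .018 0 0 0; .05 0 0 .0215 0 0 0; .05 0 0 .0215 0 0 0; .05 0 0 .0215 0 0 0'
```

```text
t: 23.48
tool_pos: [0.5173, -0.3045, 0.0584]
tool_rot: [-0.115, -3.137, -0.003]
contact_force: [-0.5, 0.8, -0.8]
opening: 0.0593
grip_force: 44.2
t: 23.98
tool_pos: [0.518, -0.3058, 0.0389]
tool_rot: [0.116, 3.139, -0.0]
contact_force: [-0.4, -0.1, 0.4]
opening: 0.0593
grip_force: 44.2
```

```bash
python3 jog.py '.05 0 0 .001 0 0 0; .05 0 0 .002 0 0 0; .05 0 0 .002 0 0 0'; python3 jog.py '.05 0 0 .001 0 0 0; .05 0 0 .001 0 0 0'
```

```text
t: 24.23
tool_pos: [0.5185, -0.3059, 0.0388]
tool_rot: [0.116, 3.139, -0.0]
contact_force: [-3.3, 2.6, 8.8]
opening: 0.0591
grip_force: 45.1
t: 24.4
tool_pos: [0.5188, -0.3059, 0.0387]
tool_rot: [0.116, 3.139, -0.0]
contact_force: [-3.1, 4.2, 13.1]
opening: 0.0592
grip_force: 45.5
```

The card is seated: force builds with no further descent. Releasing and retreating.

```bash
python3 jog.py '.05 0 0 -.003 0 0 0; .05 0 0 -.003 0 0 0; .072 0 0 -.003 0 0 0; .072 0 0 -.003 0 0 0; .072 0 0 -.003 0 0 0; .075 0 0 -.003 0 0 0; .075 0 0 -.02 0 0 0; .075 0 0 -.05 0 0 0; .075 0 0 -.09 0 0 0; .075 .0 0 -.13 0 0 0; .075 .0 .03 -.15 0 0 0; .075 .02 .07 -.16 0 0 0; .075 .04 .11 -.16 0 0 0; .075 .06 .15 -.16 0 0 0; .075 .08 .18 -.16 0 0 0; .075 .1 .2 -.16 0 0 0; .075 .1 .24 -.16 0 0 0; .075 .1 .28 -.16 0 0 0; .075 .1 .28 -.16 0 0 0; .075 .1 .28 -.16 0 0 0'
python3 - <<'E'
from h import *
a,_=grab("side");b,_=grab("top")
cv2.imwrite("pics/end.png",np.hstack([cv2.resize(a[240:400,220:400],(400,356)),cv2.resize(b[140:320,380:500],(267,400))[:356]])[:,:,::-1])
cv2.imwrite("pics/endtop.png",b[:,:,::-1])
E
```

```text
t: 26.07
tool_pos: [0.4387, -0.0173, 0.1958]
tool_rot: [0.109, 3.139, -0.001]
contact_force: [0.9, 0.3, -0.1]
opening: 0.075
grip_force: 0.0
```

View pics/end.png

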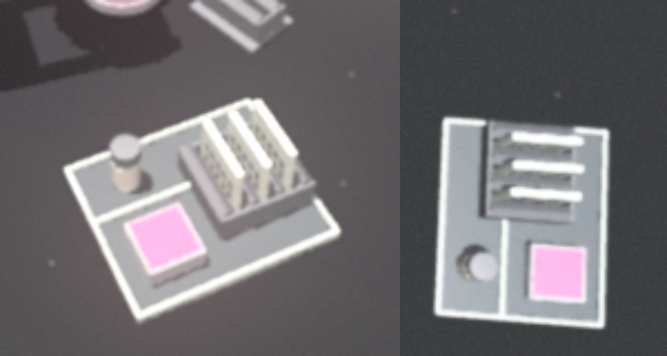

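The three cards stand level and evenly spaced. The vial is upright and the plate flat, each in its compartment, and tray2 was confirmed earlier. Handing in.

```bash
python3 -c "from station import ctrl; print(ctrl.finish_job())"
```

```text
the job is handed in; nothing more can be done
None
```

Both kits are made up and the job is handed in at about 26 s: dish and jar in tray2; plate, vial and card in tray3, with the card fully down in the empty slot. The large-dish stack was left untouched. The hand-in call gave no verdict.

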